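Pack the gap beside the workpiece until it is snug

ROBOT

A 7-joint arm with a two-finger parallel gripper is mounted at the origin on the work surface; the furniture and walls round the work are solid. World frame = base frame: x ahead of the robot, y to its left, z up, the work surface at z = 0. Lengths are in m, angles in rad, forces in N, time in s.
With the tool pointing down it reaches from about 0.4 to 0.925 m from the base axis. Payload 5.6 kg.
Tool frame: the origin (TCP) lies on the front face of the gripper's body, between the roots of the fingers; the fingertips stand 73 mm ahead of it and the grasp point (between the pads) lies 54 mm ahead of it; z points along the fingers, y is the line along which they close (so a half turn about z gives the same grasp; the last joint's range is limited). The gripper opens to 85 mm and grips with 20 to 120 N. Pads are 22 mm wide; open, the fingers measure 114 mm over their backs; the gripper's body (76 mm by 85 mm) begins 54 mm behind the grasp point. The pads swing forward as they close: fully open they stand 13 mm farther back than shut.
Start: joints at [1.11, 0.468, -0.012, 1.603, 0.006, 1.071, -0.056], TCP at [0.264, -0.594, 0.304] pointing down, gripper open.
Joint ranges: [-2.53, 2.53], [-0.31, 2.02], [-1.57, 1.55], [0.28, 2.44], [-1.29, 4.43], [0.15, 1.84], [-2.92, 2.92]. Speed limits (rad/s): [2.57, 2.57, 3.14, 3.14, 3.14, 3.14, 3.14].

INTERFACE

Orientations are given as a unit quaternion [w, x, y, z].
In Python, from plant import ctrl gives the robot as it stands. The module is installed in compiled form; this text tells all that it offers. Calls block until the motion is done:
- ctrl.move_to(position, orientation): joint-space move of the TCP to a pose.
- ctrl.move_l(position, v=0.15, rotation=None): straight line of the TCP; rotation=None keeps the orientation; v is the mean speed in m/s.
- ctrl.goto_joints(angles): joint-space move.
- ctrl.gripper_to(opening): opening from 0.0 (shut) to 1.0 (fully open); the grip force is fixed at half the most; returns when the fingers have stopped.
- ctrl.hold(seconds).
- ctrl.solve_ik(position, orientation): joint angles nearest the present ones, or None.
- ctrl.snapshot(name): name is "side" or "top" or "wrist"; returns a dict with "frame" (384x512x3 uint8, blue, green, red), "intrinsics" (3x3 intrinsics, pixels), "camera_from_world" (4x4, takes a point from world to camera coordinates); the wrist camera has in their place "tool_from_camera" (4x4, takes a point from camera to tool coordinates, whose origin is the TCP and whose axes are the flange's). Camera axes: x right, y up, looking along -z (the intrinsics and any distortion apply to the point x, -y, -z); pixel columns grow to the right and rows downward; lengths in m; the calibration is good to about 2 mm. A picture is of the moment at which its call begins: read the wrist's pose just before it. There is no depth.
A pose or a line that the arm cannot do raises ctrl.PlanningError and nothing moves.
- ctrl.close_job(): hands the job in; it is judged then, once.
Readings, each from a call of its own:
- ctrl.get_time(): time.
- ctrl.get_joint_positions(): joint angles.
- ctrl.get_qvel(): joint speeds.
- ctrl.get_tau(): joint torques, N m.
- ctrl.get_tcp_pos(): TCP position.
- ctrl.get_tool_rot(): TCP orientation.
- ctrl.get_contact_force(): force on the tool from outside, world axes, zero at the start.
- ctrl.get_torque(): the same for the moment, N m.
- ctrl.get_width(): opening from 0.0 (shut) to 1.0 (fully open).
- ctrl.get_grasp_force(): force on a finger pad.
Only numpy, scipy, OpenCV 4.12 (cv2) and the standard library are available. Lean on these libraries where they do the work, as an engineer would, in place of code of your own. Each camera call takes 0.05 s, during which the arm holds its last target. There are 200 camera calls.

TASK

Fill the gap between the wooden block and the round-nosed sprung steel pad with coloured shim plates, adding them one at a time, upright, in the middle and fully down on the base plate, until the packing is snug, that is, until it holds the sprung pad pushed back; a loose packing is not enough. Leave the shims you do not need in their own stands (or put them back there), do not shift the wooden block, and do not disturb the two bottles and the tape roll beside the work.

Things in the scene. Friction and masses are not known exactly. Their poses are not given: they have to be found in the camera images.
- fixture: Packing fixture fixed to the bench: aluminium base plate 215 x 90 x 12 mm. Frame: x runs across the gap, from the wooden block (-x side) to the sprung pad (+x side), y along the gap, z up. Origin on the bench under the place where the pad's face stands at rest; the base reaches x -125 to +90 mm and y +-45 mm.
- gap_floor (a point): Point on the base plate's top (12 mm above the bench) straight above the fixture's origin, fixture axes: floor height of the gap; x = 0 here is the face of the pad at rest, y = 0 the middle of the gap.
- block_face (a point): Centre of the wooden workpiece's gap-side face, 24 mm above the gap floor, fixture axes. Workpiece: brown block 60 x 50 (y) x 40 mm on a 4 mm plate, top 44 mm above the gap floor, on a locked carriage. Gap at rest = distance along fixture x from here to gap_floor: 17 to 29 mm, different each time; one shim alone is always loose, two or three fill it.
- pad_face (a point): Foremost point of the steel pad towards the gap, 21.5 mm above the gap floor, fixture axes. The pad is a round steel nose: a cylinder 40 mm in diameter lying along fixture y, 50 mm long, its axis 20 mm behind this point, its top 41.5 mm above the gap floor; the curve leads a shim in. Blue spring housing behind it at fixture x 57 to 79 mm, top 52 mm above the bench.
- pad (a joint): Travel of the sprung pad, m: 0 at rest (spring 1.2 N), grows as the packing pushes it back along fixture +x, 0.3 N more per mm, stop at 0.008. A shim pressed down on the nose pushes the pad back by itself (some 2 to 8 N downwards). 0 while the packing is loose; snug when the shims hold it back by more than 0.0006.
- shim_red: Red plastic shim plate, 16 mm thick (own x), 28 mm wide (own y), 85 mm tall (z), edges across its width rounded 1.5 mm at foot and top; starts upright in its stand. Origin: centre of its underside. Grip it from above across its width near the top. A thinner shim is wider, so that the fingers on it pass outside a thicker one already standing in the gap.
- shim_blue: Blue plastic shim plate, 12 mm thick (own x), 36 mm wide (own y), 85 mm tall (z), edges across its width rounded 1.5 mm at foot and top; starts upright in its stand. Origin: centre of its underside. Grip it from above across its width near the top. A thinner shim is wider, so that the fingers on it pass outside a thicker one already standing in the gap.
- shim_green: Green plastic shim plate, 8 mm thick (own x), 44 mm wide (own y), 85 mm tall (z), edges across its width rounded 1.5 mm at foot and top; starts upright in its stand. Origin: centre of its underside. Grip it from above across its width near the top. A thinner shim is wider, so that the fingers on it pass outside a thicker one already standing in the gap.
- shim_yellow: Yellow plastic shim plate, 4 mm thick (own x), 52 mm wide (own y), 85 mm tall (z), edges across its width rounded 1.5 mm at foot and top; starts upright in its stand. Origin: centre of its underside. Grip it from above across its width near the top. A thinner shim is wider, so that the fingers on it pass outside a thicker one already standing in the gap.
- stand_red: Grey slotted stand of the red shim, 44 x 64 x 34 mm, fixed to the bench, origin under its middle, x across the slot. Slot 18 mm wide, 32 mm long, its floor 6 mm above the bench: the shim's top stands at 91 mm.
- stand_blue: Grey slotted stand of the blue shim, 44 x 64 x 34 mm, fixed to the bench, origin under its middle, x across the slot. Slot 14 mm wide, 40 mm long, its floor 6 mm above the bench: the shim's top stands at 91 mm.
- stand_green: Grey slotted stand of the green shim, 44 x 64 x 34 mm, fixed to the bench, origin under its middle, x across the slot. Slot 10 mm wide, 48 mm long, its floor 6 mm above the bench: the shim's top stands at 91 mm.
- stand_yellow: Grey slotted stand of the yellow shim, 44 x 64 x 34 mm, fixed to the bench, origin under its middle, x across the slot. Slot 6 mm wide, 56 mm long, its floor 6 mm above the bench: the shim's top stands at 91 mm.
- oil_bottle: Bystander: cream oil bottle with green label and red spout, 44 mm diameter, 150 mm tall, origin under its centre.
- glue_bottle: Bystander: white glue bottle with blue nozzle, 34 mm diameter, 118 mm tall, origin under its centre.
- tape_black: Bystander: roll of black tape lying flat, 68 mm diameter, 19 mm high, origin under its centre.
Things that resemble listed ones, but are neither listed nor needed, are in the scene too. Leave any purple or turquoise look-alike of the stand_blue alone.

How it is judged:
By the outcome, as a careful person would: the job done as asked, in the order asked, and still so for the second after the job is handed in, with the robot touching nothing.
It also fails if it takes over 69 s, if anything falls off the work surface, if the arm or the gripper's body presses on something with over 40 N, if the wrist force passes 120 N, or if a joint passes its speed limit or range.

## Working session

There is one attempt and no reset: what is moved stays moved. The work goes in short steps, each a Python script; the robot and the scene stay as the last script left them, time stands still between calls to the robot, and variables do not carry over. Pictures are saved under pics/ and viewed, at most 10 in all, crops included, and the job is handed in when it is done.

```bash
mkdir -p pics; ls; python3 - <<'E'
from plant import ctrl
import cv2,numpy as np,pickle
for n in("side","top","wrist"):
    s=ctrl.snapshot(n); pickle.dump(s,open(n+'.pkl','wb')); cv2.imwrite(f'pics/{n}0.png',s['frame'])
    print(n,s['intrinsics'].round(1).tolist(),{k:np.round(v,3).tolist() for k,v in s.items() if k not in('frame','intrinsics')})
print(ctrl.get_tcp_pos(),ctrl.get_tool_rot(),ctrl.get_time())
E
```

```text
pics
side [[382.9, 0.0, 255.8], [0.0, 382.9, 187.2], [0.0, 0.0, 1.0]] {'camera_from_world': [[-0.997, -0.081, 0.006, 0.528], [0.043, -0.459, 0.887, -0.081], [-0.069, 0.885, 0.461, -0.997], [0.0, 0.0, 0.0, 1.0]]}
top [[353.5, 0.0, 251.6], [0.0, 353.5, 195.1], [0.0, 0.0, 1.0]] {'camera_from_world': [[0.029, -1.0, -0.01, -0.066], [0.997, 0.029, 0.077, -0.537], [-0.077, -0.012, 0.997, -0.957], [0.0, 0.0, 0.0, 1.0]]}
wrist [[339.2, 0.0, 256.1], [0.0, 339.2, 194.6], [0.0, 0.0, 1.0]] {'tool_from_camera': [[-0.001, 0.965, 0.261, 0.066], [1.0, 0.001, -0.0, 0.001], [-0.001, 0.261, -0.965, -0.071], [0.0, 0.0, 0.0, 1.0]]}
[ 0.26356464 -0.59380379  0.30311512] [-6.72756972e-04  9.78265089e-01  2.07356995e-01 -1.98393071e-04] 0.15
```

View pics/top0.png

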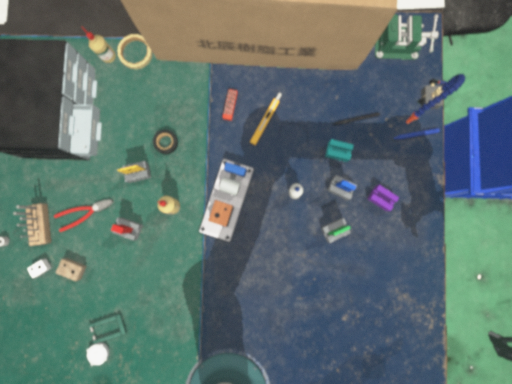

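View pics/side0.png

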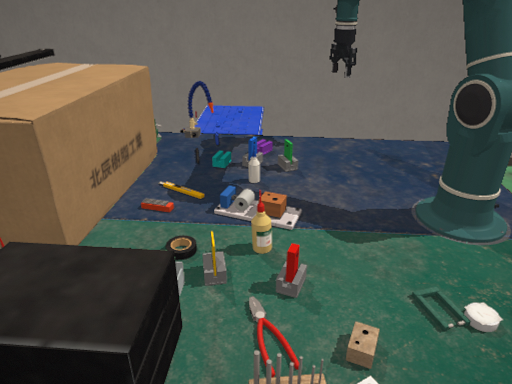

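The top view shows the fixture at (227,200), with the block at (221,213), the pad at (228,184) and the housing at (236,169). The shims stand at yellow (133,170), red (125,230), blue (345,186) and green (338,231).

Possible mix-ups:
- **Blue stand:** grey with a blue shim at (343,187). The look-alikes are turquoise (340,150) and purple (384,196), and the housing at (236,169) is also blue.
- **Yellow shim:** the knife at (266,120).
- **Red shim:** the box at (231,104), the plier handles at (75,215) and the bottle spout.

I choose the shims in grey stands.

```bash
cat > h.py <<'E'
import cv2,numpy as np,pickle
from scipy.spatial.transform import Rotation as Ro
def quat(a): # tool down, tool x at yaw a
    R=np.array([[np.cos(a),np.sin(a),0],[np.sin(a),-np.cos(a),0],[0,0,-1]])
    q=Ro.from_matrix(R).as_quat(); return q[[3,0,1,2]]
def Rq(q): q=np.asarray(q); return Ro.from_quat(q[[1,2,3,0]]).as_matrix()
def cast(px,K,o,R,z): # R cam->world, px (u,v), plane height z
    px=np.atleast_2d(px).astype(float)
    d=np.c_[(px[:,0]-K[0,2])/K[0,0],-(px[:,1]-K[1,2])/K[1,1],-np.ones(len(px))]@R.T
    return o+d*((z-o[2])/d[:,2])[:,None]
def campose(s,tcp=None,q=None):
    if 'camera_from_world' in s:
        M=np.linalg.inv(s['camera_from_world'])
    else:
        T=np.eye(4);T[:3,:3]=Rq(q);T[:3,3]=tcp; M=T@s['tool_from_camera']
    return M[:3,3],M[:3,:3]
RNG={'red':[((0,130,70),(8,255,255)),((174,130,70),(180,255,255))],'blue':[((100,150,90),(118,255,255))],
 'green':[((45,150,90),(75,255,255))],'yellow':[((20,140,90),(33,255,255))],'wood':[((5,90,60),(18,255,255))]}
def blob(img,col,near=None,r=25,amin=8):
    hsv=cv2.cvtColor(img,cv2.COLOR_BGR2HSV); m=sum(cv2.inRange(hsv,a,b) for a,b in RNG[col])
    if near is not None:
        k=np.zeros_like(m);cv2.circle(k,tuple(int(v) for v in near),r,255,-1);m&=k
    cs=[c for c in cv2.findContours(m,cv2.RETR_EXTERNAL,cv2.CHAIN_APPROX_NONE)[0] if len(c)>=amin]
    return max(cs,key=cv2.contourArea) if cs else None
E
python3 - <<'E'
from h import *
s=pickle.load(open('top.pkl','rb'));K=s['intrinsics'];o,R=campose(s)
out={}
for n,c,p,z,r in[('red','red',(125,230),.08,14),('blue','blue',(345,186),.08,14),('green','green',(338,231),.08,14),('yellow','yellow',(133,170),.08,16),('wood','wood',(221,213),.056,16),('hous','blue',(236,169),.052,16)]:
    b=blob(s['frame'],c,p,r)
    if b is None: print(n,None);continue
    (u,v),wh,an=cv2.minAreaRect(b); w=cast((u,v),K,o,R,z)[0]
    bx=cast(cv2.boxPoints(((u,v),wh,an)),K,o,R,z)[:,:2]; e1=bx[1]-bx[0];e2=bx[2]-bx[1]; L=max(e1,e2,key=np.linalg.norm)
    out[n]=w; print(n,(round(u),round(v)),w.round(3),'reach',np.hypot(*w[:2]).round(3),'size',np.linalg.norm(e1).round(3),np.linalg.norm(e2).round(3),'long axis deg',np.degrees(np.arctan2(L[1],L[0])).round(1))
d=out['hous']-out['wood'];print('fix x yaw',np.degrees(np.arctan2(d[1],d[0])),'dist',np.hypot(*d[:2]))
t=s['frame'][120:270,90:420];cv2.imwrite('pics/crop.png',cv2.resize(t,(792,360),interpolation=cv2.INTER_CUBIC))
E
```

```text
red (122, 228) [0.438 0.283 0.08 ] reach 0.522 size 0.049 0.018 long axis deg -88.3
blue (346, 185) [ 0.567 -0.294  0.08 ] reach 0.638 size 0.019 0.044 long axis deg -115.4
green None
yellow (130, 169) [0.594 0.269 0.08 ] reach 0.652 size 0.057 0.014 long axis deg -75.7
wood (220, 213) [0.486 0.031 0.056] reach 0.487 size 0.056 0.051 long axis deg -16.3
hous (235, 169) [ 0.606 -0.003  0.052] reach 0.606 size 0.015 0.05 long axis deg -107.0
fix x yaw -15.653855830797445 dist 0.12431753900743217
```

View pics/crop.png

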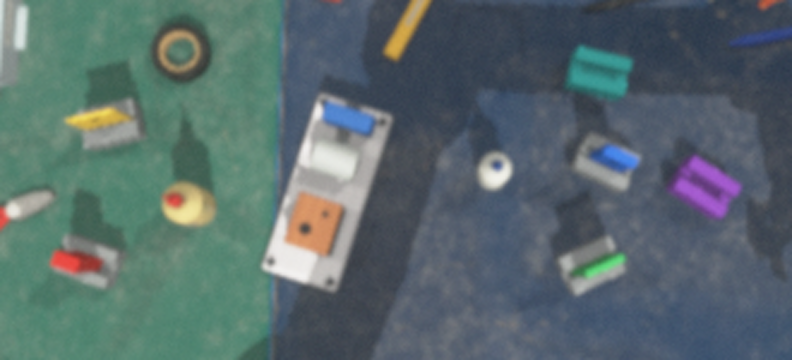

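The crop confirms the shims sit in grey stands: yellow (100,120), red (85,262), blue (610,160) and green (598,266). Turquoise (600,72) and purple (705,187) are ruled out. The block-to-housing distance of 124 mm suggests a gap near 26 mm. Next I take a close view from directly above the gap.

```bash
cat >> h.py <<'E'
from plant import ctrl
def over(xy,a,z,line=False): # put camera centre straight above xy, tool x at yaw a
    R=Rq(quat(a)); p=np.r_[xy,0]-R@np.array([.066,.001,0]); p[2]=z
    (ctrl.move_l(p,v=.25) if line else ctrl.move_to(p,quat(a)))
def wshot(fn):
    ctrl.hold(.1); p=ctrl.get_tcp_pos();q=ctrl.get_tool_rot();s=ctrl.snapshot('wrist');s['tcp'],s['q']=p,q
    pickle.dump(s,open(fn+'.pkl','wb'));cv2.imwrite(f'pics/{fn}.png',s['frame']);return s,*campose(s,p,q)
E
python3 - <<'E'
from h import *
over((.53,.018),np.radians(164),.21)
s,o,R=wshot('fix1');K=s['intrinsics']
print(ctrl.get_time(),ctrl.get_tcp_pos(),ctrl.get_joint_positions().round(2) if hasattr(ctrl.get_joint_positions(),'round') else ctrl.get_joint_positions(),o)
E
```

```text
2.7333 [ 0.59323448 -0.00206185  0.2100069 ] [ 0.48  0.61 -0.72  1.79  0.49  0.93  0.84] [0.52991422 0.01531032 0.28095006]
```

View pics/fix1.png

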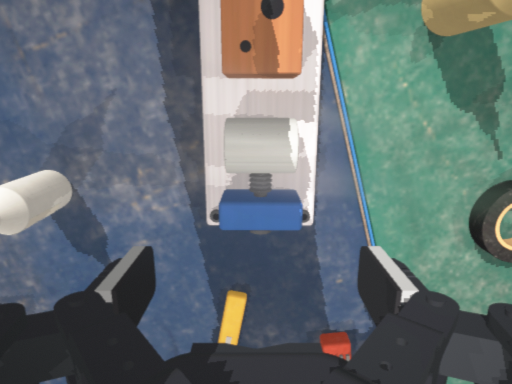

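The wrist view shows the block's gap edge at row ~75, columns 221–302. The pad nose spans rows 118–172, columns 224–298, and the housing is at (261,210). The gap floor is visible in between.

```bash
python3 - <<'E'
from h import *
s=pickle.load(open('fix1.pkl','rb'));K=s['intrinsics'];o,R=campose(s,s['tcp'],s['q']);f=s['frame']
for r in range(66,128,1): print(r,f[r,235:250].mean(0).round().astype(int),f[r,270:285].mean(0).round().astype(int)) if r<84 or r>110 else 0
hs=blob(f,'blue',(261,210),50); (c,wh,an)=cv2.minAreaRect(hs);print('hous',c,wh,an,cast(c,K,o,R,.052)[0])
bx=cast(cv2.boxPoints((c,wh,an)),K,o,R,.052);print(bx.round(4))
wd=blob(f,'wood',(261,35),60);print('wood bbox',cv2.boundingRect(wd),cv2.minAreaRect(wd))
print('base point (nadir) row', [ (r,cast((261,r),K,o,R,.056)[0].round(4)) for r in(74,)])
g=cv2.resize(f[55:235,190:340],(750,900)[:2])[:600];cv2.imwrite('pics/fix1c.png',cv2.resize(f[60:180,200:330],(650,600),interpolation=cv2.INTER_CUBIC))
E
```

```text
66 [ 86 119 174] [ 91 127 186]
67 [ 87 119 174] [ 92 129 187]
68 [ 88 120 174] [ 95 134 195]
69 [ 89 121 174] [ 96 135 196]
70 [ 90 121 175] [ 97 136 196]
71 [ 92 122 175] [ 97 135 195]
72 [ 91 119 171] [ 87 120 177]
73 [ 89 115 161] [ 79 105 151]
74 [ 84 104 143] [ 71  91 128]
75 [ 85 104 142] [ 70  88 123]
76 [ 87 105 143] [ 70  88 123]
77 [101 117 149] [ 81  98 131]
78 [170 178 199] [141 153 178]
79 [210 214 224] [206 211 223]
80 [216 219 227] [217 220 228]
81 [216 219 228] [217 220 228]
82 [217 219 228] [217 220 228]
83 [216 219 228] [217 220 228]
111 [190 193 203] [187 191 201]
112 [192 194 204] [187 190 200]
113 [189 191 202] [187 191 201]
114 [180 183 192] [187 190 200]
115 [173 175 184] [183 187 196]
116 [168 170 179] [181 184 193]
117 [158 161 168] [166 170 177]
118 [140 144 148] [142 146 150]
119 [140 145 147] [140 144 147]
120 [143 148 150] [142 147 150]
121 [144 150 153] [145 150 153]
122 [148 154 156] [147 153 156]
123 [152 158 161] [152 157 160]
124 [156 163 166] [155 161 165]
125 [158 165 167] [157 164 167]
126 [160 166 169] [158 164 168]
127 [161 168 170] [160 166 169]
hous (263.5, 223.0) (35.0, 10.0) 0.0 [ 0.61140582 -0.00295569  0.052     ]
[[ 0.6116 -0.0161  0.052 ]
 [ 0.6043 -0.0139  0.052 ]
 [ 0.6112  0.0101  0.052 ]
 [ 0.6186  0.0081  0.052 ]]
wood bbox (221, 0, 83, 78) ((262.0, 38.5), (77.0, 82.0), 90.0)
base point (nadir) row [(74, array([0.5143, 0.0229, 0.056 ]))]
```

View pics/fix1c.png

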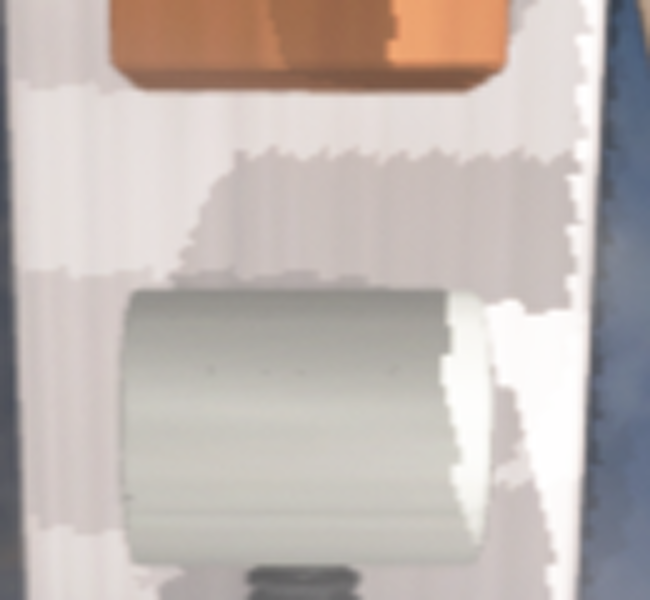

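```bash
python3 - <<'E'
from h import *
s=pickle.load(open('fix1.pkl','rb'));K=s['intrinsics'];o,R=campose(s,s['tcp'],s['q']);f=s['frame']
g=cv2.cvtColor(f,cv2.COLOR_BGR2GRAY).astype(float)
def edge(line,lo): # subpixel centroid of gradient
    d=abs(np.gradient(line));k=d.argmax();a=max(k-2,0);w=d[a:k+3];return lo+(w*np.arange(a,a+len(w))).sum()/w.sum()
def rows(cols,a,b,ch=None): return np.array([(c,edge((g if ch is None else ch)[a:b,c],a)) for c in cols])
red=f[:,:,2].astype(float)
E={}
for n,p,z in[('blktop',rows(range(232,292,2),68,76,red),.056),('blkbot',rows(range(232,292,2),75,83),.016),('pad',rows(range(245,288,2),114,121),.0343)]:
    w=cast(p,K,o,R,z); v,_=np.linalg.lstsq(np.c_[w[:,1],np.ones(len(w))],w[:,0],rcond=None)[:2]
    res=w[:,0]-np.c_[w[:,1],np.ones(len(w))]@v; E[n]=w[np.abs(res)<2*res.std()]
    print(n,'row',np.median(p[:,1]).round(2),'yaw of normal',np.degrees(np.arctan(-v[0])).round(2),'std mm',1e3*res.std().round(5),w.mean(0).round(4))
for side,a,b in(('L',192,212),('R',312,330)):
    p=np.array([(edge(g[r,a:b],a),r) for r in range(80,170,3)]);w=cast(p,K,o,R,.012)
    v=np.polyfit(w[:,0],w[:,1],1);res=w[:,1]-np.polyval(v,w[:,0]);k=abs(res)<.0015;v=np.polyfit(w[k,0],w[k,1],1)
    E[side]=v;print(side,'yaw',np.degrees(np.arctan(v[0])),k.sum(),np.std(res))
for yaw in np.radians([-15,-15.5,-16,-16.5]):
    X=np.array([np.cos(yaw),np.sin(yaw)]);x={n:np.median(E[n][:,:2]@X) for n in('blktop','blkbot','pad')}
    Y=np.array([-X[1],X[0]]); 
    ys=[ (np.r_[.54,np.polyval(E[k],.54)])@Y for k in'LR']
    py=[cast((c,145),K,o,R,.045)[0][:2]@Y for c in(224.8,298.4)]; by=[cast((c,65),K,o,R,.056)[0][:2]@Y for c in(222,302)]
    print(np.degrees(yaw),{k:v.round(4) for k,v in x.items()},'gap',(x['pad']-x['blktop']).round(4),(x['pad']-x['blkbot']).round(4),'base w',np.diff(ys),'mid',np.mean(ys),'pad mid',np.mean(py),np.diff(py),'blk',np.mean(by),np.diff(by))
E
```

```text
blktop row 72.98 yaw of normal -15.7 std mm 0.08 [0.5137 0.023  0.056 ]
blkbot row 77.89 yaw of normal -16.41 std mm 0.05 [0.5141 0.0235 0.016 ]
pad row 116.88 yaw of normal -17.67 std mm 0.63 [0.5411 0.0192 0.0343]
L yaw -16.49018501492633 30 5.749231421205252e-05
R yaw -16.342353056170523 30 8.459828104591873e-05
-14.999999999999998 {'blktop': np.float64(0.4902), 'blkbot': np.float64(0.4906), 'pad': np.float64(0.518)} gap 0.0278 0.0274 base w [0.08979118] mid 0.1546399895731159 pad mid 0.1550089867293078 [0.05101536] blk 0.1559094596449493 [0.04979345]
-15.5 {'blktop': np.float64(0.4889), 'blkbot': np.float64(0.4892), 'pad': np.float64(0.5166)} gap 0.0278 0.0274 base w [0.0895778] mid 0.15915107373848683 pad mid 0.1596850367516324 [0.05102239] blk 0.16014074273109635 [0.04980038]
-16.0 {'blktop': np.float64(0.4874), 'blkbot': np.float64(0.4877), 'pad': np.float64(0.5152)} gap 0.0278 0.0275 base w [0.08935761] mid 0.16365003793341418 pad mid 0.1643489261401626 [0.05102554] blk 0.1643598304796744 [0.04980351]
-16.5 {'blktop': np.float64(0.486), 'blkbot': np.float64(0.4863), 'pad': np.float64(0.5137)} gap 0.0277 0.0274 base w [0.08913061] mid 0.16813653954435598 pad mid 0.16900029972166455 [0.05102481] blk 0.16856640159081643 [0.04980285]
```

The gap measures about 27.7 mm. Red + blue (28 mm) is just loose or marginal, so the plan is red, blue, then yellow for 32 mm (about 4.3 mm of travel). Fixture yaw is −16.4°. Next I pick the red shim, centring the camera above it with two looks.

```bash
cat >> h.py <<'E'
FY=np.radians(-16.4);FX=np.array([np.cos(FY),np.sin(FY)]);FYv=np.array([-FX[1],FX[0]]);BLK,MID=.48645,.1677
TH=dict(red=.016,blue=.012,green=.008,yellow=.004);WD=dict(red=.028,blue=.036,green=.044,yellow=.052)
def look(col,name,near,a):
    s,o,R=wshot(name);K=s['intrinsics']
    M=np.r_[near,.091]; c=R.T@(M-o); u=(K[0,0]*c[0]/-c[2]+K[0,2],K[1,1]*-c[1]/-c[2]+K[1,2])
    b=blob(s['frame'],col,u,70,20)[:,0,:]; w=cast(b,K,o,R,.091)[:,:2]
    (cx,wh,an)=cv2.minAreaRect((w*1e4).astype(np.float32)); bx=cv2.boxPoints((cx,wh,an))
    e=max(bx[1]-bx[0],bx[2]-bx[1],key=np.linalg.norm); t=np.arctan2(e[1],e[0])+np.pi/2
    t=a+(t-a+np.pi/2)%np.pi-np.pi/2
    return np.array(cx)/1e4,t,np.array(wh)/10
def pick(col,xy,a):
    p=ctrl.get_tcp_pos()
    over(xy,a,.29)
    for i in(1,2,3):
        R=Rq(quat(a));q=np.r_[xy,0]-R@np.array([.066,.001,0]);q[2]=.245
        ctrl.move_to(q,quat(a)); xy,a,wh=look(col,f'{col}{i}',xy,a); print(col,i,xy.round(4),np.degrees(a).round(2),wh.round(1))
    assert abs(max(wh)-1e3*WD[col])<3 and abs(min(wh)-1e3*TH[col])<2.5
    ctrl.move_to([*xy,.20],quat(a)); ctrl.move_l([*xy,.132],v=.15)
    ctrl.gripper_to(0.); print('w',ctrl.get_width(),'F',ctrl.get_grasp_force())
    ctrl.move_l([*xy,.20],v=.1); ctrl.move_l([*xy,.31],v=.25); print('w',ctrl.get_width(),'F',ctrl.get_grasp_force(),'t',ctrl.get_time())
E
python3 - <<'E'
from h import *
pick('red',(.438,.283),np.radians(164))
E
```

```text
red 1 [0.4361 0.2902] 161.99 [27.9 15.6]
red 2 [0.4359 0.2899] 163.04 [28.  15.6]
red 3 [0.4358 0.29  ] 162.98 [28.3 15.4]
w 0.31524595447464565 F 58.89514519386012
w 0.3182825646342345 F 59.031175647846794 t 8.1083
```

```bash
cat >> h.py <<'E'
def place(xf,zstop=.1375,fmax=14):
    """xf: shim centre from block face along fixture x; lower in steps watching the force"""
    a=FY+np.pi; xy=FX*(BLK+xf)+FYv*MID
    ctrl.move_to([*xy,.31],quat(a)); ctrl.move_l([*xy,.235],v=.2); ctrl.hold(.2); f0=np.array(ctrl.get_contact_force()); log=[]
    ctrl.move_l([*xy,.185],v=.08); z=.185
    while z>zstop:
        z-=.004 if z>.1425 else .001; ctrl.move_l([*xy,z],v=.06); f=np.array(ctrl.get_contact_force())-f0
        log.append((round(z,4),*f.round(1)))
        if f[2]>fmax: break
    print('z',z,ctrl.get_tcp_pos()); print(log[-12:],'w',ctrl.get_width()); return xy,z
def release(xy):
    ctrl.gripper_to(.9); ctrl.move_l([*xy,.20],v=.15)
def inspect(name): # camera over the gap
    over(FX*(BLK+.02)+FYv*MID,FY+np.pi,.245); wshot(name); print('t',ctrl.get_time())
E
python3 - <<'E'
from h import *
xy,z=place(.0088)
E
```

```text
z 0.13699999999999996 [0.52277148 0.02122772 0.13847659]
[(0.169, np.float64(1.3), np.float64(0.7), np.float64(0.4)), (0.165, np.float64(1.4), np.float64(0.0), np.float64(-0.3)), (0.161, np.float64(0.8), np.float64(-0.2), np.float64(0.9)), (0.157, np.float64(1.8), np.float64(0.4), np.float64(0.3)), (0.153, np.float64(0.4), np.float64(0.8), np.float64(-0.2)), (0.149, np.float64(0.7), np.float64(-0.6), np.float64(0.4)), (0.145, np.float64(0.7), np.float64(0.3), np.float64(-0.1)), (0.141, np.float64(0.1), np.float64(-0.3), np.float64(0.7)), (0.14, np.float64(0.8), np.float64(-0.1), np.float64(0.1)), (0.139, np.float64(0.9), np.float64(-0.7), np.float64(0.2)), (0.138, np.float64(-0.4), np.float64(-0.3), np.float64(5.9)), (0.137, np.float64(-2.7), np.float64(-1.1), np.float64(15.5))] w 0.31652084907903605
```

```bash
cat >> h.py <<'E'
def meas(col,name): # placed shim, in fixture coordinates from the block face (top at .097)
    s=pickle.load(open(name+'.pkl','rb'));K=s['intrinsics'];o,R=campose(s,s['tcp'],s['q'])
    M=np.r_[FX*(BLK+.015)+FYv*MID,.097];c=R.T@(M-o);u=(K[0,0]*c[0]/-c[2]+K[0,2],-K[1,1]*c[1]/-c[2]+K[1,2])
    b=blob(s['frame'],col,u,60,15)[:,0,:];w=cast(b,K,o,R,.097)[:,:2];x=1e3*(w@FX-BLK);y=1e3*(w@FYv-MID)
    print(col,'x',np.percentile(x,[3,97]).round(1),'y',np.percentile(y,[3,97]).round(1))
E
python3 - <<'E'
from h import *
release(ctrl.get_tcp_pos()[:2]); inspect('p_red'); meas('red','p_red')
pick('blue',(.567,-.29),np.radians(155))
E
```

```text
t 16.15
red x [ 1.1 16.9] y [-14.2  14.2]
blue 1 [ 0.5661 -0.2991] 155.04 [34.9 10.6]
blue 2 [ 0.5662 -0.2992] 154.94 [34.7 10.5]
blue 3 [ 0.5668 -0.2992] 154.89 [34.8 10.5]
w 0.412267412248646 F 59.750495222358495
w 0.41002847347089494 F 59.93552095580071 t 21.5167
```

```bash
python3 - <<'E'
from h import *
xy,z=place(.0236,fmax=16)
E
```

```text
z 0.13699999999999996 [0.53695607 0.01708136 0.13898966]
[(0.169, np.float64(2.3), np.float64(0.2), np.float64(-0.1)), (0.165, np.float64(2.5), np.float64(1.3), np.float64(-1.0)), (0.161, np.float64(2.6), np.float64(0.4), np.float64(-2.3)), (0.157, np.float64(3.0), np.float64(-0.1), np.float64(-2.0)), (0.153, np.float64(3.3), np.float64(0.9), np.float64(-2.9)), (0.149, np.float64(3.5), np.float64(0.8), np.float64(-2.6)), (0.145, np.float64(4.3), np.float64(0.4), np.float64(-1.9)), (0.141, np.float64(3.4), np.float64(1.0), np.float64(-2.9)), (0.14, np.float64(2.8), np.float64(0.6), np.float64(0.2)), (0.139, np.float64(1.3), np.float64(0.8), np.float64(2.1)), (0.138, np.float64(1.0), np.float64(0.8), np.float64(11.3)), (0.137, np.float64(-1.6), np.float64(0.1), np.float64(20.9))] w 0.4115494907657164
```

```bash
python3 - <<'E'
from h import *
release(ctrl.get_tcp_pos()[:2]); inspect('p_blue'); meas('red','p_blue'); meas('blue','p_blue')
f=cv2.imread('pics/p_blue.png');cv2.imwrite('pics/p_bluec.png',cv2.resize(f[0:260,130:390],(600,600),interpolation=cv2.INTER_CUBIC))
E
```

```text
t 29.5833
red x [-0.1 15.6] y [-13.7  14.8]
blue x [17.9 27.6] y [-17.1  -7. ]
```

View pics/p_bluec.png

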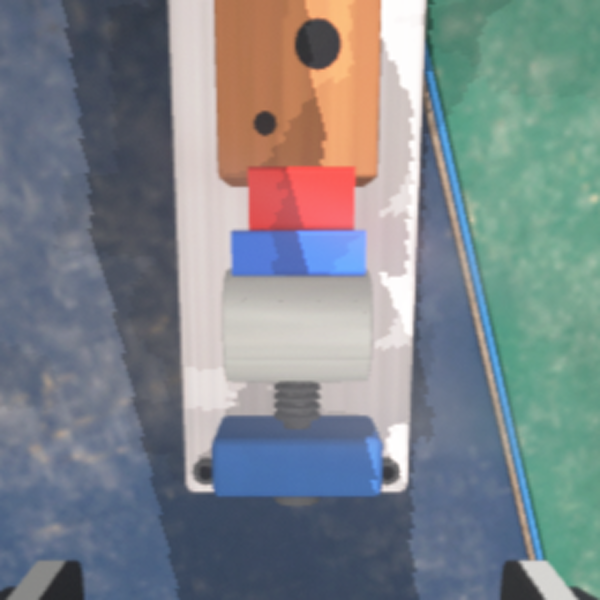

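The red shim is flush on the block (crop rows 165–230), with blue against it (rows 230–275) touching the nose, both upright and centred. To see whether this is already snug, I compare the pad's rear tangent with the first view.

```bash
cat > t.py <<'E'
from h import *
def travel(name):
    s=pickle.load(open(name+'.pkl','rb'));K=s['intrinsics'];o,R=campose(s,s['tcp'],s['q']);g=cv2.GaussianBlur(cv2.cvtColor(s['frame'],cv2.COLOR_BGR2GRAY),(3,3),0).astype(float)
    H=s['frame'].astype(float)
    def proj(x,y,z):
        c=R.T@(np.r_[FX*(BLK+x)+FYv*(MID+y),z]-o);return np.array([K[0,0]*c[0]/-c[2]+K[0,2],-K[1,1]*c[1]/-c[2]+K[1,2]])
    ax,hx=[],[]
    for y in np.r_[np.arange(-.018,-.010,.001),np.arange(.011,.019,.001)]:
        # pad rear edge: axis expected x .0277+.020 (+ travel)
        u0=proj(.0277+.038,y,.042);u1=proj(.0277+.050,y,.030);n=60;t=np.linspace(0,1,n)
        P=u0+(u1-u0)*t[:,None];L=np.array([cv2.getRectSubPix(g.astype(np.float32),(1,1),(float(p[0]),float(p[1])))[0,0] for p in P])
        d=np.gradient(L);p=P[abs(d).argmax()]
        e=cast(p,K,o,R,0)[0]-o; fx,fz=e[:2]@FX,e[2]; nrm=np.array([-fz,fx]);nrm/=np.hypot(*nrm)  # normal pointing +x
        ox=o[:2]@FX-BLK
        # axis C: dot(C-O,nrm) = -.020
        ax.append(ox+(-.020-(.0335-o[2])*nrm[1])/nrm[0])
        v0=proj(.0277+.052,y,.052);v1=proj(.0277+.062,y,.052);P=v0+(v1-v0)*t[:,None]
        B=np.array([cv2.getRectSubPix(s['frame'],(1,1),(float(p[0]),float(p[1])))[0,0].astype(float) for p in P]);c=B[:,0]
        p=P[abs(np.gradient(c)).argmax()];hx.append(cast(p,K,o,R,.052)[0][:2]@FX-BLK)
    print(name,'axis x mm',(np.median(ax)*1e3).round(2),'iqr',(np.subtract(*np.percentile(ax,[75,25]))*1e3).round(2),'front',(np.median(ax)*1e3-20).round(2),'housing front',(np.median(hx)*1e3).round(2),(np.subtract(*np.percentile(hx,[75,25]))*1e3).round(2))
for n in('fix1','p_red','p_blue'): travel(n)
E
python3 t.py
```

```text
fix1 axis x mm 47.48 iqr 1.09 front 27.48 housing front 84.93 0.85
p_red axis x mm 47.84 iqr 0.82 front 27.84 housing front 85.1 0.38
p_blue axis x mm 47.93 iqr 1.55 front 27.93 housing front 85.1 0.38
```

Travel after red + blue is about 0.1 mm, so the packing is not yet snug. Yellow goes in next.

```bash
python3 - <<'E'
from h import *
pick('yellow',(.592,.272),np.radians(194))
E
```

```text
yellow 1 [0.5942 0.2726] 193.84 [ 3.7 51.1]
yellow 2 [0.5941 0.2723] 193.79 [ 3.7 50.7]
yellow 3 [0.5943 0.2723] 193.74 [ 3.7 51.3]
w 0.5853693813498005 F 61.4831644552396
w 0.5915391093199591 F 62.3242874337393 t 34.775
```

```bash
python3 - <<'E'
from h import *
xy,z=place(.0306,fmax=16)
print(ctrl.get_time())
E
```

```text
z 0.13699999999999996 [0.54397511 0.01516475 0.13936514]
[(0.169, np.float64(2.2), np.float64(0.0), np.float64(0.3)), (0.165, np.float64(1.9), np.float64(0.5), np.float64(-1.1)), (0.161, np.float64(3.0), np.float64(0.7), np.float64(-1.1)), (0.157, np.float64(3.4), np.float64(0.5), np.float64(-2.2)), (0.153, np.float64(2.5), np.float64(-0.0), np.float64(-2.0)), (0.149, np.float64(4.0), np.float64(-0.6), np.float64(-1.9)), (0.145, np.float64(3.3), np.float64(-0.6), np.float64(-1.2)), (0.141, np.float64(3.9), np.float64(-0.2), np.float64(-2.0)), (0.14, np.float64(3.9), np.float64(-0.5), np.float64(1.0)), (0.139, np.float64(2.3), np.float64(-0.8), np.float64(5.5)), (0.138, np.float64(-0.3), np.float64(-1.0), np.float64(13.8)), (0.137, np.float64(-1.2), np.float64(-1.0), np.float64(21.0))] w 0.5830295289841407
41.05
```

```bash
python3 - <<'E'
from h import *
release(ctrl.get_tcp_pos()[:2]); inspect('p_yel'); meas('red','p_yel'); meas('yellow','p_yel')
f=cv2.imread('pics/p_yel.png');a=cv2.resize(f[0:260,130:390],(400,400),interpolation=cv2.INTER_CUBIC)
s=ctrl.snapshot('side')['frame'];b=cv2.resize(s[150:250,200:300],(400,400),interpolation=cv2.INTER_CUBIC)
cv2.imwrite('pics/final.png',np.hstack([a,b]))
E
sed -i "s/'p_blue')/'p_blue','p_yel')/" t.py; python3 t.py
```

```text
t 42.5333
red x [-0.  15.7] y [-13.8  14.7]
yellow x [27.7 31.4] y [-25.5  -4.9]
fix1 axis x mm 47.48 iqr 1.09 front 27.48 housing front 84.93 0.85
p_red axis x mm 47.84 iqr 0.82 front 27.84 housing front 85.1 0.38
p_blue axis x mm 47.93 iqr 1.55 front 27.93 housing front 85.1 0.38
p_yel axis x mm 51.12 iqr 0.53 front 31.12 housing front 85.1 0.47
```

View pics/final.png

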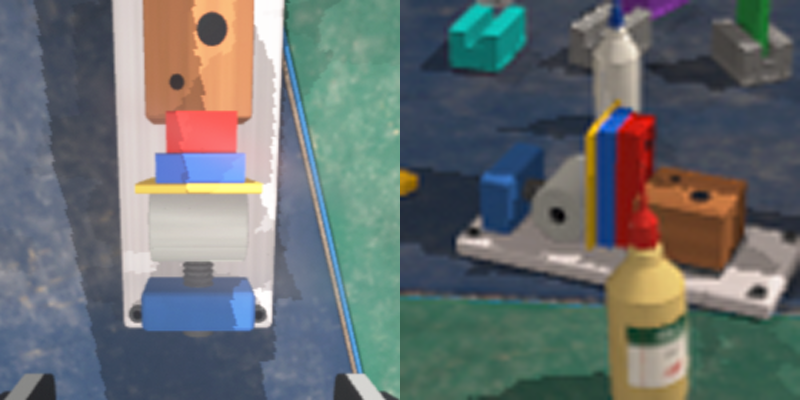

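The packing is snug: the pad is held back about 3.3–4 mm, and all three shims are upright, centred and level. The green shim is still in its stand and the bottles are standing. The gripper is clear, so I hand in.

```bash
python3 -c "
from plant import ctrl
print(ctrl.close_job(),ctrl.get_time())"
```

```text
the job is handed in; nothing more can be done
the job is handed in; nothing more can be done
```

The job is handed in at about 43 s: red, blue and yellow shims (32 mm) fill the roughly 28 mm gap and hold the sprung pad back about 3 to 4 mm by the camera, with the green shim still in its stand.

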